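Index the filter wheel and pin it

TASK

Bring the square aperture of the open filter wheel into the window of the fixed arm, centred. The wheel has no handle: drag it round by a fingertip pressed lightly on its face (never more than 20 N), and leave the index pin in its stand until the square shows. Then lower the pin gently through the round hole of the arm into the notch of the wheel until its head sits on the arm, let go, and leave the other things on the bench where they are.

Things in the scene. Friction and masses are not known exactly. Their poses are not given: they have to be found in the camera images.
- unit: Fixed white filter wheel unit. Origin on the table under the wheel's axis; x from there level towards its window arm, z up. Base plate 12 mm high, x -105 to +165, y +-85 mm. The arm: flat plate 46 mm wide, x +27 to +133, 56 to 64 mm above the table, on a post beyond the rim (x 101 to 133); nothing is higher. A hub cap, 30 mm wide, top at 54 mm, stands on the axis and does not turn.
- wheel: Aluminium disc, 170 mm wide, 10 mm thick, level, on the unit's axis; turns either way, no stops. Origin on the axis at its underside, 40 mm above the table; smooth top face at 50 mm, but out of true: from place to place up to 3.5 mm higher or lower. x points to the marked sector. It yields downwards on springs by 1 mm per 16 N. It takes 0.3 N m to turn and stays where left. A fingertip pressed with 9 to 14 N drags it, with slip.
- mark (a point): Centre of the marked sector's square dark aperture (22 mm), on the wheel's top face 50 mm from the axis; the five others, 60 deg apart, are round (25 mm); all are flush. At the rim beside the square one is a notch open outwards: 12 mm wide, from 69 mm radius to the rim, through the whole thickness.
- window (a point): Centre of the 24 x 24 mm window in the arm, 60 mm above the table, 50 mm from the axis. The marked sector shows when mark is under it (within 3.5 mm).
- pin_hole (a point): Centre of the mouth of the round through-hole (12 mm wide, 1.5 mm chamfer) in the arm's top face, 64 mm above the table, 75.5 mm from the axis, in line with the window. The notch lies below it when the marked sector shows.
- pin: Loose steel index pin, about 70 g, 62 mm long, upright, head up; origin at the lower tip, z up. Shank 8 mm wide, 30 mm long, lowest 4 mm tapered; head 18 mm wide, 32 mm high. It starts standing in its stand. Home in the unit, the head's flat underside lies on the arm and the tip is 34 mm above the table; without the notch below, it stops 16 mm higher.
- pin_grip (a point): Centre of the pin's head, on its axis, 46 mm above the tip and 16 mm above the head's underside: where to grip it.
- pin_stand: Fixed grey block 50 x 50 x 42 mm with a 12 mm wide, 36 mm deep hole in the middle of its top, in which the pin stands with its head on the block's top; origin at the centre of its underside. It may be left or right of the unit, bottles and jars likewise.
- reagent: Bystander: amber bottle, 60 mm wide, 125 mm high; origin at the centre of its underside.
- jar: Bystander: white jar, 56 mm wide, 70 mm high; origin at the centre of its underside.
- beaker: Bystander: glass beaker, 70 mm wide, 90 mm high; origin at the centre of its underside.
- bin: Bystander: yellow bin, 150 x 110 x 60 mm; origin at the centre of its underside.
- slide_box: Bystander: cardboard box, 85 x 100 x 35 mm; origin at the centre of its underside.
- driver: Bystander: black screwdriver, 170 mm long, lying flat; origin at mid-length.
- dish: Bystander: clear dish, 90 mm wide, 15 mm high; origin at the centre of its underside.

How it is judged:
By the outcome, as a careful person would: the job done as asked, in the order asked, and still so for the second after the job is handed in, with the robot touching nothing.
It also fails if it takes over 69 s, if anything falls off the work surface, if the arm or the gripper's body presses on something with over 40 N, if the wrist force passes 120 N, or if a joint passes its speed limit or range.

ROBOT

A 7-joint arm with a two-finger parallel gripper is mounted at the origin on the work surface. World frame = base frame: x ahead of the robot, y to its left, z up, the work surface at z = 0. Lengths are in mm, angles in rad, forces in N, time in s.
With the tool pointing down it reaches from about 400 to 925 mm from the base axis. Payload 5.6 kg.
Tool frame: the origin (TCP) lies between the finger pads; the fingertips stand 22 mm ahead of it and the grasp point (between the pads) lies 3 mm ahead of it; z points along the fingers, y is the line along which they close (so a half turn about z gives the same grasp; the last joint's range is limited). The gripper opens to 85 mm and grips with 20 to 120 N. Pads are 22 mm wide; open, the fingers measure 114 mm over their backs; the gripper's body (76 mm by 85 mm) begins 54 mm behind the grasp point. The pads swing forward as they close: fully open they stand 13 mm farther back than shut.
Start: joints at [1.175, 0.468, -0.012, 1.603, 0.006, 1.071, -0.056], TCP at [224.553, -609.987, 253.29] pointing down, gripper open.
Joint ranges: [-2.53, 2.53], [-0.31, 2.02], [-1.57, 1.55], [0.28, 2.44], [-1.29, 4.43], [0.15, 1.84], [-2.92, 2.92]. Speed limits (rad/s): [2.57, 2.57, 3.14, 3.14, 3.14, 3.14, 3.14].

INTERFACE

Orientations are given as a 3x3 rotation matrix whose columns are the frame's x, y, z axes.
In Python, from bench import read_state, read_camera, get_calibration, hand_in gives the robot as it stands.
- The arm moves only by the tool apply_moves, never from a script. Its argument "steps" is a list of rows, each a list of 6 numbers: the shift along the tool's x, y, z in units of 0.08 m (1.0 is 0.08 m), then the turn, a rotation vector about the tool's x, y, z in units of 90 degrees (1.0 is 90 degrees). A call has exactly 8 rows; each row is the pose to reach, as a shift and turn from the pose commanded when the call began, along the tool's axes at that moment; what a row does not reach only later rows make up. A row lasts 1/8 s, in which the tool goes at most 62.5 mm and 10.7 degrees, less where a joint would pass 70% of its speed; a pose out of reach is approached as far as the arm can. A call with a number of a shift or a turn outside -1 to 1 is refused whole. A call with a gripper value outside its range is refused whole. "jaw" is the gripper's target within -1 to 1 (shut at 1, half-way at 0, fully open at -1), set as the call begins (left out, the last holds). The fingers move at their own pace and stop on an object; the grip force is fixed at half the most. Time passes only in rows, so rows that repeat a pose let the fingers close, or fill a call up. It gives the time, the measured TCP pose, the force, the opening and the grip force at its end, in the units of the state.
- read_state(): the state, without advancing time (a new reading comes with each control period).
- read_camera(name): name is "scene" or "top"; returns the picture (480x640x3 uint8, red, green, blue); there is no depth.
- get_calibration(name): a dict with "intrinsics" (3x3 intrinsics, pixels), "R" (3x3) and "t" (3): a world point X has camera coordinates R X + t. Camera axes: x right, y down, z forward; pixel columns grow to the right and rows downward; lengths in mm; the calibration is good to about 2 mm. A picture is of the moment at which its call begins. get_calibration takes no time and is no camera call.
- hand_in(): hands the job in; it is judged then, once.
The state is a dict: "clock": time; "joint_pos": joint angles; "dq": joint speeds; "joint_torque": joint torques, N m; "position": TCP position; "orientation": TCP orientation; "contact_force": force on the tool from outside, world axes, zero at the start; "wrist_torque": the same for the moment, N m; "width": finger opening in mm; "gripper_force": force on a finger pad.
Only numpy, scipy, OpenCV 4.12 (cv2) and the standard library are available. Lean on these libraries where they do the work, as an engineer would, in place of code of your own. Each camera call takes 0.05 s, during which the arm holds its last target. There are 200 camera calls.

## Working session

There is one attempt and no reset: what is moved stays moved. The work goes in short steps, Python scripts to look and compute and a tool call to move; the robot and the scene stay as the last step left them, time stands still between calls to the robot, and variables do not carry over. Pictures are saved under pics/ and viewed, at most 10 in all, crops included, and the job is handed in when it is done.

Besides the shell and the picture viewer there is one more tool, called after ">>>" as name(argument=value, ...) on one line, values as JSON. apply_moves: Moves the arm, as the interface text tells. Shifts and turns lie within -1 to 1; 1 stands for 0.08 m of shift or 90 degrees of turn. Its arguments: {"type":"object","properties":{"steps":{"type":"array","items":{"type":"array","items":{"type":"number"}}},"jaw":{"type":"number"}},"required":["steps"]}

```bash
mkdir -p pics
python3 - <<'E'
from bench import *
import cv2,numpy as np
np.set_printoptions(precision=4,suppress=True)
for n in("scene","top"):
    cv2.imwrite(f"pics/{n}0.png",read_camera(n)[:,:,::-1]); c=get_calibration(n); print(n,c)
s=read_state();print(s)
E
```

```text
scene {'intrinsics': array([[508.8659,   0.    , 329.1052],
       [  0.    , 508.8659, 240.1176],
       [  0.    ,   0.    ,   1.    ]]), 'R': array([[ 0.5687,  0.8223,  0.0189],
       [ 0.4824, -0.3148, -0.8175],
       [-0.6663,  0.474 , -0.5757]]), 't': array([-324.7586, -191.0485, 1646.2609])}
top {'intrinsics': array([[519.9449,   0.    , 317.5794],
       [  0.    , 519.9449, 244.9972],
       [  0.    ,   0.    ,   1.    ]]), 'R': array([[-0.0195, -0.9998, -0.0029],
       [-0.9903,  0.0197, -0.1378],
       [ 0.1378,  0.0002, -0.9905]]), 't': array([  25.9887,  564.1429, 1485.5902])}
{'clock': 0.1, 'joint_pos': array([ 1.175 ,  0.4683, -0.0116,  1.6035,  0.006 ,  1.0714, -0.0563]), 'dq': array([ 0.0014, -0.0009,  0.0011, -0.0025,  0.0002,  0.0008,  0.0005]), 'joint_torque': array([  0.0013, -53.3521,   0.0219, -25.1966,   0.0115,   0.0044,
        -0.    ]), 'position': array([ 224.3334, -609.5643,  252.4106]), 'orientation': array([[ 0.9385,  0.3454, -0.0007],
       [ 0.3454, -0.9385,  0.0015],
       [-0.0001, -0.0016, -1.    ]]), 'contact_force': array([-0.757 , -0.7012, -0.2841]), 'wrist_torque': array([-0.0266,  0.0005, -0.0469]), 'gripper_force': 0.0, 'width': 85.15335867767531}
```

View pics/top0.png

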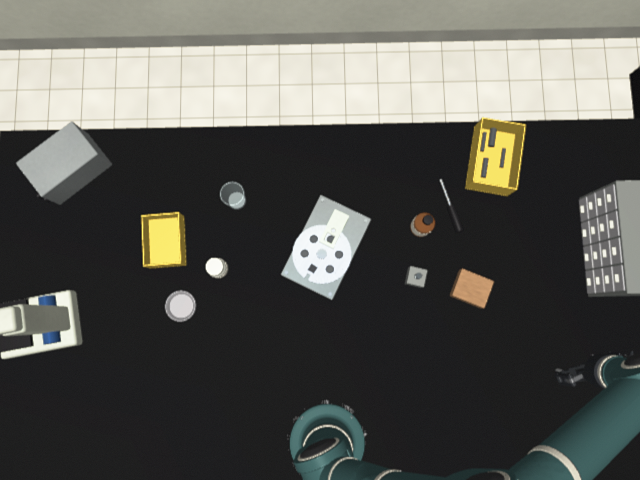

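View pics/scene0.png

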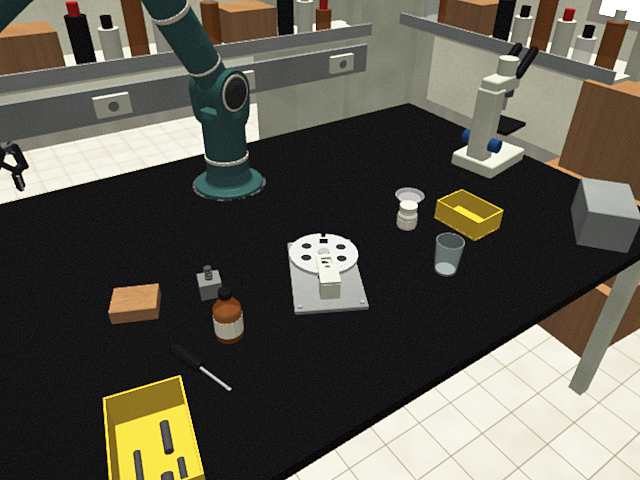

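The top view shows the wheel at about (322,253), the arm pointing up-right with its window near (330,240), the square at (312,268), and the pin stand at (416,276). The next step is an enlarged crop.

```bash
cat > h.py <<'E'
from bench import *
import cv2,numpy as np
np.set_printoptions(precision=3,suppress=True)
def pix(n,P):
    c=get_calibration(n);X=np.atleast_2d(P)@c["R"].T+c["t"];u=X@c["intrinsics"].T;return u[:,:2]/u[:,2:]
def world(n,uv,z):
    c=get_calibration(n);d=c["R"].T@np.linalg.solve(c["intrinsics"],[*uv,1]);o=-c["R"].T@c["t"];return o+d*(z-o[2])/d[2]
def avg(n,k=4): return np.mean([read_camera(n).astype(float) for _ in range(k)],0).astype(np.uint8)[:,:,::-1].copy()
E
python3 - <<'E'
from h import *
a=avg("top");cv2.imwrite("pics/ta.png",a);b=avg("scene");cv2.imwrite("pics/sa.png",b)
A=cv2.resize(a[190:305,275:375],None,fx=5,fy=5,interpolation=cv2.INTER_CUBIC)
B=cv2.resize(a[255:295,395:435],None,fx=7,fy=7,interpolation=cv2.INTER_CUBIC)
C=cv2.resize(b[255:305,190:230],None,fx=7,fy=5.8,interpolation=cv2.INTER_CUBIC)
out=np.zeros((580,790,3),np.uint8);out[:575,:500]=A;out[:280,505:785]=B;out[285:575,505:785]=C[:290]
cv2.imwrite("pics/z1.png",out)
# white disc fit
for n,uv in(("c",(322,253)),):print(world("top",uv,50))
E
```

```text
[539.305   2.469  50.   ]
```

View pics/z1.png

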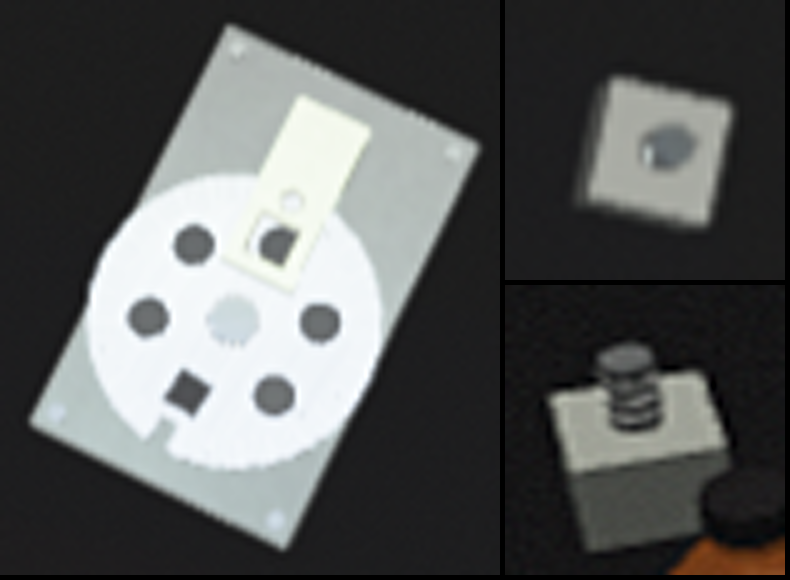

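The crop shows the unit clearly, with the square at crop (187,393) about 180° from the window. It also shows the notch, the pin hole at (291,200) and the stand with the pin head.

```bash
cat >> h.py <<'E'
def W(x,y,z): return world("top",(275+(x+.5)/5-.5,190+(y+.5)/5-.5),z)
def S(x,y,z): return world("top",(395+(x-505+.5)/7-.5,255+(y+.5)/7-.5),z)
E
python3 - <<'E'
from h import *
from scipy.optimize import least_squares
pts=[((228,24),(165,85,12)),((481,147),(165,-85,12)),((288,549),(-105,-85,12)),((30,424),(-105,85,12)),
((301,95),(133,23,64)),((371,131),(133,-23,64)),((296,292),(27,-23,64)),((222,257),(27,23,64)),((291,200),(75.5,0,64)),((233,320),(0,0,54))]
w=np.array([W(*p,m[2])[:2] for p,m in pts]);m=np.array([q[:2] for _,q in pts],float)
def T(p,m):c,s=np.cos(p[2]),np.sin(p[2]);return p[:2]+m@np.array([[c,s],[-s,c]])
f=lambda p:(T(p,m)-w).ravel()
r=least_squares(f,[540,2,-.45]);print(r.x,np.degrees(r.x[2]));print(r.fun.reshape(-1,2))
o=r.x[:2]
for p in[(194,244),(321,323),(274,396),(187,393),(148,317),(157,430)]:
    d=W(*p,50)[:2]-o;print(p,np.hypot(*d),np.degrees(np.arctan2(d[1],d[0])-r.x[2]))
print("hole,win",T(r.x,np.array([[75.5,0],[50,0]])))
st=np.array([S(*p,42)[:2] for p in[(612,78),(733,102),(709,227),(588,200)]]);print(st,st.mean(0));print("pin top",S(667,146,74))
for x in range(74,75):
  print("stand top centre+pin pred in scene",pix("scene",[*st.mean(0),42]),pix("scene",[*st.mean(0),74]))
print("pin scene obs",190+(626-505)/7,255+(358-285)/5.8)
E
```

```text
[537.456   3.18   -0.473] -27.085874440804215
[[ 0.361 -0.183]
 [ 1.675 -1.05 ]
 [-0.629  0.302]
 [ 0.098  0.569]
 [-0.728  0.481]
 [ 0.474 -0.314]
 [-0.391  2.121]
 [-0.679  0.846]
 [-0.531 -1.099]
 [ 0.349 -1.674]]
(194, 244) 50.9645087969973 54.51426109252301
(321, 323) 49.47983643567537 -65.96303685607651
(274, 396) 49.37487881677839 -127.53987110286785
(187, 393) 51.01084586025084 172.258514377822
(148, 317) 51.070714651664815 113.85659405412369
(157, 430) 78.4815896196466 170.43990457146
hole,win [[604.676 -31.197]
 [581.973 -19.586]]
[[ 497.952 -252.349]
 [ 486.96  -302.108]
 [ 435.382 -289.684]
 [ 447.51  -240.201]] [ 466.951 -271.086]
pin top [ 466.783 -267.763   74.   ]
stand top centre+pin pred in scene [[208.041 276.78 ]] [[206.39  265.925]]
pin scene obs 207.28571428571428 267.58620689655174
```

>>> apply_moves(steps=[[0.11,-0.09,0,0,0,0],[0.22,-0.18,0,0,0,0],[0.33,-0.27,0,0,0,0],[0.44,-0.36,0,0,0,0],[0.56,-0.45,0,0,0,0],[0.67,-0.54,0,0,0,0],[0.79,-0.63,0,0,0,0],[0.9,-0.72,0,0,0,0]], jaw=1)

```text
clock: 1.5
position: [272.7, -530.4, 253.3]
orientation: [[0.938, 0.346, 0.0], [0.346, -0.938, -0.0], [0.0, 0.0, -1.0]]
contact_force: [0.1, -0.1, -0.5]
width: 0.0
gripper_force: 0.0
```

>>> apply_moves(steps=[[0.11,-0.09,0,0,0,0],[0.22,-0.18,0,0,0,0],[0.33,-0.27,0,0,0,0],[0.44,-0.36,0,0,0,0],[0.56,-0.45,0,0,0,0],[0.67,-0.54,0,0,0,0],[0.79,-0.63,0,0,0,0],[0.9,-0.72,0,0,0,0]])

```text
clock: 2.5
position: [320.4, -451.4, 253.3]
orientation: [[0.938, 0.346, 0.0], [0.346, -0.938, 0.0], [0.0, -0.0, -1.0]]
contact_force: [-0.0, 0.5, -0.0]
width: 0.3
gripper_force: 0.0
```

>>> apply_moves(steps=[[0.11,-0.09,0,0,0,0],[0.22,-0.18,0,0,0,0],[0.33,-0.27,0,0,0,0],[0.44,-0.36,0,0,0,0],[0.56,-0.45,0,0,0,0],[0.67,-0.54,0,0,0,0],[0.79,-0.63,0,0,0,0],[0.9,-0.72,0,0,0,0]])

```text
clock: 3.5
position: [368.0, -372.5, 253.3]
orientation: [[0.938, 0.346, 0.0], [0.346, -0.938, -0.0], [0.0, 0.0, -1.0]]
contact_force: [0.1, -0.4, 0.3]
width: -0.2
gripper_force: 0.0
```

>>> apply_moves(steps=[[0.11,-0.09,0,0,0,0],[0.22,-0.18,0,0,0,0],[0.33,-0.27,0,0,0,0],[0.44,-0.36,0,0,0,0],[0.56,-0.45,0,0,0,0],[0.67,-0.54,0,0,0,0],[0.79,-0.63,0,0,0,0],[0.9,-0.72,0,0,0,0]])

```text
clock: 4.5
position: [415.7, -293.6, 253.3]
orientation: [[0.938, 0.346, 0.0], [0.346, -0.938, -0.0], [-0.0, 0.0, -1.0]]
contact_force: [-0.5, 0.3, 0.6]
width: 0.0
gripper_force: 0.0
```

>>> apply_moves(steps=[[0.11,-0.09,0.06,0,0,0],[0.22,-0.18,0.12,0,0,0],[0.33,-0.27,0.18,0,0,0],[0.44,-0.36,0.25,0,0,0],[0.56,-0.45,0.31,0,0,0],[0.67,-0.54,0.37,0,0,0],[0.79,-0.63,0.43,0,0,0],[0.9,-0.72,0.5,0,0,0]])

```text
clock: 5.5
position: [463.4, -214.7, 213.0]
orientation: [[0.938, 0.345, 0.0], [0.345, -0.938, -0.0], [0.0, 0.0, -1.0]]
contact_force: [0.5, -0.1, -0.1]
width: -0.4
gripper_force: 0.0
```

>>> apply_moves(steps=[[0.11,-0.09,0.09,0,0,0],[0.22,-0.18,0.18,0,0,0],[0.33,-0.27,0.27,0,0,0],[0.44,-0.36,0.36,0,0,0],[0.56,-0.45,0.45,0,0,0],[0.67,-0.54,0.55,0,0,0],[0.79,-0.63,0.63,0,0,0],[0.9,-0.72,0.7,0,0,0]])

```text
clock: 6.5
position: [511.0, -135.7, 156.8]
orientation: [[0.938, 0.346, -0.0], [0.346, -0.938, 0.0], [-0.0, -0.0, -1.0]]
contact_force: [-1.1, -0.5, 0.4]
width: -0.1
gripper_force: 0.0
```

>>> apply_moves(steps=[[0.1,-0.08,0.13,0,0,0],[0.2,-0.16,0.26,0,0,0],[0.3,-0.24,0.39,0,0,0],[0.4,-0.32,0.52,0,0,0],[0.5,-0.4,0.65,0,0,0],[0.6,-0.48,0.78,0,0,0],[0.7,-0.55,0.9,0,0,0],[0.8,-0.62,1.0,0,0,0]])

```text
clock: 7.5
position: [553.8, -67.3, 76.6]
orientation: [[0.938, 0.345, -0.0], [0.345, -0.938, -0.0], [-0.0, -0.0, -1.0]]
contact_force: [-0.7, 0.2, -0.3]
width: -0.1
gripper_force: 0.0
```

>>> apply_moves(steps=[[0,0,0.01,0,0,0],[0,0,0.02,0,0,0],[0,0,0.022,0,0,0],[0,0,0.022,0,0,0],[0,0,0.022,0,0,0],[0,0,0.022,0,0,0],[0,0,0.022,0,0,0],[0,0,0.022,0,0,0]])

```text
clock: 8.5
position: [553.5, -67.8, 75.5]
orientation: [[0.938, 0.345, -0.0], [0.345, -0.938, -0.0], [-0.0, 0.0, -1.0]]
contact_force: [0.2, 0.2, -0.7]
width: 0.1
gripper_force: 0.0
```

>>> apply_moves(steps=[[0,0,0.006,0,0,0],[0,0,0.0125,0,0,0],[0,0,0.0125,0,0,0],[0,0,0.0125,0,0,0],[0,0,0.0125,0,0,0],[0,0,0.0125,0,0,0],[0,0,0.0125,0,0,0],[0,0,0.0125,0,0,0]])

```text
clock: 9.5
position: [553.6, -67.8, 74.6]
orientation: [[0.938, 0.345, 0.0], [0.345, -0.938, -0.0], [0.0, 0.0, -1.0]]
contact_force: [0.5, -0.3, 2.1]
width: 0.1
gripper_force: 1.2
```

```bash
python3 -c "
from h import *
print(read_state())"
```

```text
{'clock': 9.5, 'joint_pos': array([ 0.235,  0.577, -0.22 ,  1.935,  0.198,  0.65 , -1.327]), 'dq': array([ 0.001,  0.001,  0.001,  0.   ,  0.001, -0.   ,  0.   ]), 'joint_torque': array([ -0.342, -49.018,  -3.246, -16.356,  -0.113,  -0.049,   0.   ]), 'position': array([553.588, -67.844,  74.555]), 'orientation': array([[ 0.938,  0.345,  0.   ],
       [ 0.345, -0.938, -0.   ],
       [ 0.   ,  0.   , -1.   ]]), 'contact_force': array([ 0.518, -0.268,  2.096]), 'wrist_torque': array([-0.189,  0.01 ,  0.009]), 'gripper_force': 1.1874603084856972, 'width': 0.056859974753539363}
```

```bash
cat >> h.py <<'E'
O=np.array([537.46,3.18]);X=np.array([.9385,.3454]);Y=np.array([.3454,-.9385])
def arc(a0,steps,r=72.8):
    a=a0;P=lambda t:O+r*np.array([np.cos(np.radians(t)),np.sin(np.radians(t))])
    for s in steps:
        d=(P(a+s)-P(a))/80;a+=s;print(a,"x %.3f y %.3f"%(d@X,d@Y))
E
python3 -c "
from h import *
arc(-77,[-8]+[-15]*16)"
```

```text
-85 x -0.125 y -0.025
-100 x -0.219 y -0.092
-115 x -0.188 y -0.145
-130 x -0.144 y -0.189
-145 x -0.090 y -0.220
-160 x -0.030 y -0.236
-175 x 0.032 y -0.235
-190 x 0.092 y -0.219
-205 x 0.145 y -0.188
-220 x 0.189 y -0.144
-235 x 0.220 y -0.090
-250 x 0.236 y -0.030
-265 x 0.235 y 0.032
-280 x 0.219 y 0.092
-295 x 0.188 y 0.145
-310 x 0.144 y 0.189
-325 x 0.090 y 0.220
```

>>> apply_moves(steps=[[0,0,0.003,0,0,0],[0,0,0.006,0,0,0],[0,0,0.006,0,0,0],[0,0,0.006,0,0,0],[0,0,0.006,0,0,0],[0,0,0.006,0,0,0],[0,0,0.006,0,0,0],[0,0,0.006,0,0,0]])

```text
clock: 10.5
position: [553.6, -67.9, 74.1]
orientation: [[0.938, 0.345, 0.0], [0.345, -0.938, -0.0], [0.0, 0.0, -1.0]]
contact_force: [0.5, -1.0, 3.5]
width: 0.2
gripper_force: 2.0
```

>>> apply_moves(steps=[[0,0,0.005,0,0,0],[0,0,0.01,0,0,0],[0,0,0.01,0,0,0],[0,0,0.01,0,0,0],[0,0,0.01,0,0,0],[0,0,0.01,0,0,0],[0,0,0.01,0,0,0],[0,0,0.01,0,0,0]])

```text
clock: 11.5
position: [553.7, -67.9, 73.5]
orientation: [[0.938, 0.345, 0.0], [0.345, -0.938, -0.0], [0.0, 0.0, -1.0]]
contact_force: [0.3, -2.3, 5.9]
width: 0.0
gripper_force: 2.9
```

>>> apply_moves(steps=[[0,0,0.01,0,0,0],[0,0,0.02,0,0,0],[-0.02,-0.004,0.021,0,0,0],[-0.04,-0.008,0.021,0,0,0],[-0.06,-0.012,0.021,0,0,0],[-0.08,-0.016,0.021,0,0,0],[-0.105,-0.02,0.021,0,0,0],[-0.125,-0.025,0.021,0,0,0]])

```text
clock: 12.5
position: [546.4, -68.8, 73.0]
orientation: [[0.938, 0.346, 0.007], [0.346, -0.938, 0.0], [0.006, 0.002, -1.0]]
contact_force: [3.2, -0.0, 8.4]
width: -0.5
gripper_force: 3.6
```

>>> apply_moves(steps=[[-0.03,-0.01,0.01,0,0,0],[-0.055,-0.02,0.01,0,0,0],[-0.08,-0.03,0.01,0,0,0],[-0.11,-0.043,0.01,0,0,0],[-0.14,-0.056,0.01,0,0,0],[-0.165,-0.068,0.01,0,0,0],[-0.195,-0.08,0.01,0,0,0],[-0.22,-0.092,0.01,0,0,0]])

```text
clock: 13.5
position: [527.7, -68.1, 72.4]
orientation: [[0.938, 0.346, 0.008], [0.346, -0.938, 0.0], [0.007, 0.002, -1.0]]
contact_force: [4.1, -0.8, 9.4]
width: -0.0
gripper_force: 4.5
```

```bash
cat >> h.py <<'E'
def view(nm):
    a=avg("top",2);cv2.imwrite("pics/"+nm+".png",cv2.resize(a[220:290,280:370],None,fx=6,fy=6,interpolation=cv2.INTER_CUBIC));return a
def dark(a,ang):
    # dark score of ring r=50 on wheel face vs unit angle, and notch ring r=78
    g=a.mean(2).astype(np.float32);t=np.radians(ang)-.473
    f=lambda r:cv2.remap(g,*[q.astype(np.float32).reshape(1,-1) for q in pix("top",np.c_[O[0]+r*np.cos(t),O[1]+r*np.sin(t),np.full(len(t),50.)]).T],cv2.INTER_LINEAR)[0]
    return f(50),f(78)
E
python3 - <<'E'
from h import *
a=cv2.imread("pics/ta.png");ang=np.arange(0,360,4.)
b=avg("top",2);cv2.imwrite("pics/tb.png",b)
for im in(a,b):
    r,n=dark(im,ang);print(r.astype(int));print(n.astype(int))
E
```

```text
[106 102 146 237 233 238 246 246 246 248 209 117 104 107 107 106 103 154
 238 247 246 246 246 247 245 194 105 107 110 110 108 113 213 246 246 245
 244 244 245 244 182  94  80  83  81  84 157 240 246 244 244 245 245 247
 241 142 109 114 115 114 111 127 214 245 244 244 244 245 245 241 193 116
 109 112 111 108 110 207 248 247 246 246 247 243 236 246 245 169 110 106]
[242 228 243 245 245 245 246 244 245 246 244 245 244 245 244 245 246 245
 245 246 245 245 246 245 245 245 246 245 245 246 244 245 242 245 245 246
 246 245 245 247 245 246 233 190 202 246 245 246 244 245 246 245 247 245
 245 247 246 245 246 247 245 246 247 245 246 246 247 247 246 247 246 245
 246 246 245 246 246 245 245 246 245 245 245 245 245 245 243 244 244 233]
[240 248 247 245 232 238 247 226 131 102 103 103  99 129 226 247 246 246
 246 246 247 229 143 102 106 106 106 105 159 235 246 245 244 244 245 246
 211 114  78  78  78  78 108 221 246 245 244 244 245 246 247 181 111 111
 113 113 111 113 186 245 245 244 245 246 244 233 182  84  53  72  76  77
  87  98 104 115 115 104  95  97 101 109 164 147 113  71  51  43  69 176]
[134 228 244 245 245 245 245 244 244 246 244 244 245 244 244 244 245 244
 245 246 245 245 246 245 245 246 246 245 245 246 245 245 246 245 245 246
 245 246 242 183 195 238 247 245 246 247 245 246 246 245 245 245 246 245
 245 247 245 246 246 246 245 245 247 236 113  54  59  62  63  65  66  66
  67  68  68  68  68  68  68  69  68  68  72  85  80  76  75  76  75  91]
```

>>> apply_moves(steps=[[-0.025,-0.016,0.006,0,0,0],[-0.05,-0.033,0.006,0,0,0],[-0.075,-0.05,0.006,0,0,0],[-0.1,-0.07,0.006,0,0,0],[-0.12,-0.088,0.006,0,0,0],[-0.143,-0.106,0.006,0,0,0],[-0.165,-0.125,0.006,0,0,0],[-0.188,-0.145,0.006,0,0,0]])

```text
clock: 14.6
position: [509.8, -62.8, 72.0]
orientation: [[0.938, 0.346, 0.008], [0.346, -0.938, -0.0], [0.007, 0.003, -1.0]]
contact_force: [4.5, -2.0, 10.5]
width: 0.2
gripper_force: 5.1
```

>>> apply_moves(steps=[[-0.02,-0.021,0,0,0,0],[-0.04,-0.043,0,0,0,0],[-0.06,-0.066,0,0,0,0],[-0.078,-0.09,0,0,0,0],[-0.095,-0.114,0,0,0,0],[-0.112,-0.139,0,0,0,0],[-0.128,-0.164,0,0,0,0],[-0.144,-0.189,0,0,0,0]])

```text
clock: 15.6
position: [493.3, -53.0, 71.9]
orientation: [[0.939, 0.345, 0.007], [0.345, -0.939, -0.001], [0.006, 0.003, -1.0]]
contact_force: [2.5, -2.5, 10.7]
width: 0.2
gripper_force: 5.4
```

Force is steady, so I'll continue with larger strokes (20° per call).

```bash
cat >> h.py <<'E'
def mark(a):
    ang=np.arange(0,360,1.);r,n=dark(a,ang)
    return r,n
E
python3 - <<'E'
from h import *
arc(-130,[-20]*9)
b=avg("top",1);r,n=dark(b,np.arange(0,360,4.));print(r.astype(int));print(n.astype(int))
E
```

```text
-150 x -0.107 y -0.297
-170 x 0.001 y -0.316
-190 x 0.109 y -0.297
-210 x 0.204 y -0.241
-230 x 0.274 y -0.157
-250 x 0.311 y -0.054
-270 x 0.311 y 0.056
-290 x 0.273 y 0.159
-310 x 0.202 y 0.243
[209 113  96 104 170 240 246 233 245 246 245 245 245 246 247 195 105  98
 101 102  99 101 173 239 245 244 244 244 245 245 211  95  69  73  72  75
 151 236 246 244 243 244 245 246 236 137 102 108 108 109 107  76  87  99
  87  90  90  51  56 121 124 110 114 100  75  69  66  65  67  67  67  67
  66  68  72  78  78  77  80  88  89  85  79  74  68  84  96  95 157 225]
[241 228 244 245 245 244 245 243 244 245 244 244 244 244 244 244 245 244
 244 245 245 244 245 245 245 245 246 244 244 245 245 245 232 184 200 242
 245 245 245 246 245 245 246 245 245 246 245 245 245 247 246 245 247 245
 246 246 247 237  72  54  60  62  64  65  66  67  69  69  70  69  69  69
  69  69  70  69  68  66  80  87  82  74 105 236 245 244 242 244 244 233]
```

>>> apply_moves(steps=[[-0.016,-0.035,0,0,0,0],[-0.031,-0.071,0,0,0,0],[-0.046,-0.108,0,0,0,0],[-0.06,-0.145,0,0,0,0],[-0.073,-0.183,0,0,0,0],[-0.085,-0.22,0,0,0,0],[-0.097,-0.26,0,0,0,0],[-0.107,-0.297,0,0,0,0]])

```text
clock: 16.65
position: [476.3, -34.1, 71.6]
orientation: [[0.939, 0.345, 0.005], [0.345, -0.939, -0.001], [0.004, 0.003, -1.0]]
contact_force: [2.4, -4.3, 11.0]
width: -0.1
gripper_force: 5.8
```

>>> apply_moves(steps=[[-0.006,-0.039,0,0,0,0],[-0.01,-0.079,0,0,0,0],[-0.013,-0.118,0,0,0,0],[-0.014,-0.158,0,0,0,0],[-0.013,-0.198,0,0,0,0],[-0.01,-0.237,0,0,0,0],[-0.006,-0.276,0,0,0,0],[0.001,-0.316,0,0,0,0]])

```text
clock: 17.65
position: [466.4, -10.6, 71.3]
orientation: [[0.939, 0.344, 0.002], [0.344, -0.939, -0.001], [0.002, 0.002, -1.0]]
contact_force: [-0.1, -4.8, 12.9]
width: 0.1
gripper_force: 6.6
```

>>> apply_moves(steps=[[0.009,-0.039,-0.004,0,0,0],[0.02,-0.078,-0.006,0,0,0],[0.032,-0.116,-0.006,0,0,0],[0.046,-0.154,-0.006,0,0,0],[0.06,-0.191,-0.006,0,0,0],[0.075,-0.227,-0.006,0,0,0],[0.092,-0.263,-0.006,0,0,0],[0.109,-0.297,-0.006,0,0,0]])

```text
clock: 18.65
position: [465.3, 14.8, 71.4]
orientation: [[0.939, 0.345, -0.0], [0.345, -0.939, -0.001], [-0.001, 0.001, -1.0]]
contact_force: [-2.0, -4.0, 12.2]
width: 0.2
gripper_force: 6.3
```

>>> apply_moves(steps=[[0.021,-0.034,0,0,0,0],[0.043,-0.067,0,0,0,0],[0.067,-0.099,0,0,0,0],[0.092,-0.13,0,0,0,0],[0.118,-0.16,0,0,0,0],[0.146,-0.188,0,0,0,0],[0.174,-0.215,0,0,0,0],[0.204,-0.241,0,0,0,0]])

```text
clock: 19.65
position: [472.9, 38.9, 71.2]
orientation: [[0.939, 0.345, -0.002], [0.345, -0.939, -0.001], [-0.003, 0.001, -1.0]]
contact_force: [-3.7, -3.1, 12.7]
width: -0.3
gripper_force: 6.8
```

Run:
```python
from h import *
b=avg("top",1);r,n=dark(b,np.arange(0,360,4.));print(r.astype(int));print(n.astype(int))
```

```text
[ 93  93  90  89 161 240 247 245 242 242 243 244 180  78  60  62  61  61
 123 224 246 241 218 149  82  71  78  81  85  88  81  68  66  69  69  68
  69  69  70  68  68  69  68  68  67  67  67  67  66  65  64  63  62  61
  59  57  53  54  67  56  62  95  95 124 231 247 246 246 246 246 246 241
 180  93  93  95  94  91 101 198 244 245 244 240 235 246 245 160  90  91]
[239 228 244 245 245 242 242 242 243 243 242 244 242 243 220 185 205 245
 244 244 244 244 243 244 245 244 246 224  86  77  84  88  83  78  78  69
  67  67  68  69  70  69  69  69  70  69  69  69  68  68  67  67  65  64
  63  60  56  48 164 246 245 245 244 244 246 245 245 246 246 245 244 245
 244 244 245 243 244 243 244 243 243 244 242 243 244 243 241 244 244 232]
```

>>> apply_moves(steps=[[0.03,-0.024,0,0,0,0],[0.062,-0.047,0,0,0,0],[0.095,-0.068,0,0,0,0],[0.129,-0.088,0,0,0,0],[0.164,-0.108,0,0,0,0],[0.2,-0.125,0,0,0,0],[0.237,-0.142,0,0,0,0],[0.274,-0.157,0,0,0,0]])

```text
clock: 20.7
position: [488.9, 58.7, 71.1]
orientation: [[0.939, 0.345, -0.003], [0.345, -0.939, -0.001], [-0.003, -0.0, -1.0]]
contact_force: [-4.1, -1.8, 13.1]
width: 0.0
gripper_force: 6.8
```

>>> apply_moves(steps=[[0.037,-0.012,0,0,0,0],[0.075,-0.023,0,0,0,0],[0.114,-0.032,0,0,0,0],[0.153,-0.04,0,0,0,0],[0.192,-0.046,0,0,0,0],[0.231,-0.05,0,0,0,0],[0.271,-0.053,0,0,0,0],[0.311,-0.054,0,0,0,0]])

```text
clock: 21.7
position: [510.7, 71.9, 71.2]
orientation: [[0.938, 0.346, -0.003], [0.346, -0.938, -0.0], [-0.003, -0.001, -1.0]]
contact_force: [-5.1, -0.8, 14.1]
width: -0.1
gripper_force: 6.7
```

Run:
```python
from h import *
b=avg("top",1);r,n=dark(b,np.arange(0,360,4.));print(r.astype(int));print(n.astype(int))
```

```text
[242 244 242 159 160 240 249 220 104 148 245 244 244 234 118  48  72  93
  97  97  97  92  71  61  62  63  66  65  66  66  67  67  67  67  68  68
  67  68  67  67  67  66  66  65  65  64  64  63  61  60  57  55  51  57
 149 246 248 246 246 246 246 248 225 134  94  98  98  96  94 142 226 245
 245 245 245 245 245 228 132  90  93  93  93 129 221 248 244 239 242 242]
[240 226 244 245 245 214 184 212 245 242 243 244 243 245 160 111  80  75
  76  76  77  76  70  68  69  70  70  70  72  71  72  71  71  73  71  72
  72  72  71  72  71  72  71  71  72  70  69  68  67  65  65  63  60  58
  52  99 247 244 246 244 245 245 244 244 244 246 245 245 246 244 244 245
 244 244 243 244 243 243 244 243 243 243 243 243 243 244 240 244 244 232]
```

>>> apply_moves(steps=[[0.039,0.0,-0.006,0,0,0],[0.078,0.002,-0.008,0,0,0],[0.117,0.006,-0.008,0,0,0],[0.156,0.012,-0.008,0,0,0],[0.196,0.02,-0.008,0,0,0],[0.235,0.03,-0.008,0,0,0],[0.273,0.042,-0.008,0,0,0],[0.311,0.056,-0.008,0,0,0]])

```text
clock: 22.75
position: [535.5, 77.1, 71.7]
orientation: [[0.938, 0.346, -0.003], [0.346, -0.938, 0.001], [-0.003, -0.002, -1.0]]
contact_force: [-4.6, 1.3, 11.0]
width: 0.2
gripper_force: 5.7
```

Run:
```python
from h import *
arc(-270,[-5,-5,-5])
b=avg("top",3);cv2.imwrite("pics/td.png",b);r,n=dark(b,np.arange(0,360,4.));print(r.astype(int));print(n.astype(int))
cv2.imwrite("pics/z2.png",cv2.resize(b[205:285,290:360],None,fx=7,fy=7,interpolation=cv2.INTER_CUBIC))
```

```text
-275 x 0.073 y 0.031
-280 x 0.070 y 0.037
-285 x 0.067 y 0.043
[ 61  63  61  71 160 240 247 244 242 243 243 245 241 118  49  88  82  55
  56  60  61  63  64  65  67  68  68  68  69  70  70  71  70  70  71  71
  70  70  70  70  70  70  69  68  68  68  67  66  65  64  63  61  59  57
  52  53 151 226 149  99 100 101 100  96 113 215 246 245 245 245 245 245
 240 169  94  94  96  96  92 111 203 244 244 239 234 245 244 239 192  87]
[229 185 244 245 245 243 243 244 243 243 245 245 184  49 101  96  97  85
  64  66  67  69  70  71  72  72  73  73  73  73  73  73  72  73  73  73
  73  73  73  73  73  73  73  73  72  72  71  71  70  69  68  66  65  63
  60  56  50 176 246 245 246 244 244 245 245 245 245 246 245 244 245 244
 243 244 244 243 244 245 243 244 244 243 243 243 244 243 241 244 244 232]
```

View pics/z2.png

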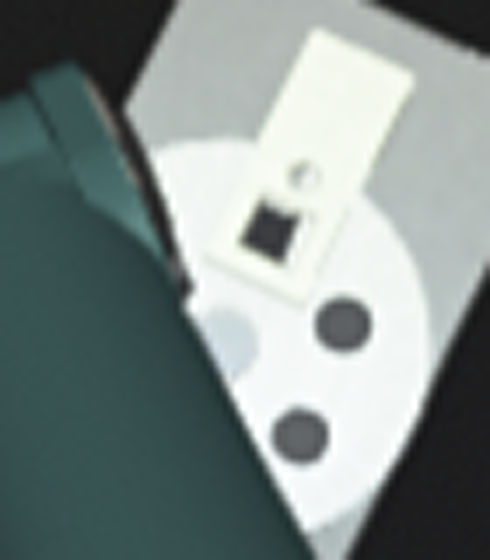

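The square now shows in the window at crop (270,233), a few degrees short of centre. Round holes are at (343,324) and (301,436).

Run:
```python
from h import *
def cen(im,uv,rad=6):
    g=im.mean(2);u,v=map(int,np.round(uv));p=g[v-rad:v+rad+1,u-rad:u+rad+1];w=np.clip(200-p,0,None)
    yy,xx=np.mgrid[v-rad:v+rad+1,u-rad:u+rad+1];return np.array([(w*xx).sum(),(w*yy).sum()])/w.sum()
a=cv2.imread("pics/ta.png");b=cv2.imread("pics/td.png")
A=np.array([world("top",cen(a,(275+x/5,190+y/5)),50)[:2] for x,y in[(194,244),(148,317),(187,393),(274,396),(321,323)]])
C=((A[0]+A[3])/2+(A[1]+A[4])/2)/2;print("C",C,(A[0]+A[3])/2,(A[1]+A[4])/2)
an=lambda P:np.degrees(np.arctan2(*(P-C).T[::-1]))+27.09
print(an(A),np.hypot(*(A-C).T))
B=np.array([world("top",cen(b,(290+x/7,205+y/7)),50)[:2] for x,y in[(343,324),(301,436)]]);print(an(B))
print("win dark centroid",world("top",cen(b,(290+270/7,205+233/7),4),50)[:2], "expect mark at", C+50*np.array([np.cos(-.473),np.sin(-.473)]))
# arm-axis estimate from arm edges: midline
g=b.mean(2)
M=np.array([W(*p,64)[:2] for p in[(336,113),(259,274.5)]]);d=M[0]-M[1];print("arm yaw",np.degrees(np.arctan2(d[1],d[0])),"offset of C from midline",np.cross(d/np.hypot(*d),C-M[1]))
```

```text
C [537.726   4.325] [537.76    4.365] [537.692   4.285]
[  53.846  114.178  173.527 -126.201  -65.895] [49.941 49.861 50.319 49.844 49.945]
[ -55.338 -117.454]
win dark centroid [583.749 -16.442] expect mark at [582.237 -18.453]
arm yaw -26.506988867377192 offset of C from midline 2.5296225859635744<stdin>:14: DeprecationWarning: Arrays of 2-dimensional vectors are deprecated. Use arrays of 3-dimensional vectors instead. (deprecated in NumPy 2.0)
```

>>> apply_moves(steps=[[0.01,0.004,0,0,0,0],[0.02,0.008,0,0,0,0],[0.03,0.012,0,0,0,0],[0.04,0.016,0,0,0,0],[0.048,0.02,0,0,0,0],[0.058,0.024,0,0,0,0],[0.058,0.024,0,0,0,0],[0.058,0.024,0,0,0,0]])

```text
clock: 23.9
position: [540.7, 77.0, 71.8]
orientation: [[0.938, 0.346, -0.002], [0.346, -0.938, 0.001], [-0.002, -0.002, -1.0]]
contact_force: [-4.7, 0.8, 11.4]
width: 0.1
gripper_force: 5.5
```

```bash
cat >> h.py <<'E'
def cen(im,uv,rad=6):
    g=im.mean(2);u,v=map(int,np.round(uv));p=g[v-rad:v+rad+1,u-rad:u+rad+1];w=np.clip(200-p,0,None)
    yy,xx=np.mgrid[v-rad:v+rad+1,u-rad:u+rad+1];return np.array([(w*xx).sum(),(w*yy).sum()])/w.sum()
C=np.array([537.726,4.325])
def ang(im,angs):
    for t in angs:
        q=np.radians(t-27.09);P=C+50*np.array([np.cos(q),np.sin(q)])
        uv=pix("top",[*P,50])[0];uv=cen(im,uv);B=world("top",cen(im,uv),50)[:2]-C
        print(t,np.hypot(*B),np.degrees(np.arctan2(B[1],B[0]))+27.09)
E
python3 - <<'E'
from h import *
b=avg("top",2);cv2.imwrite("pics/te.png",b);ang(b,[-60,-120])
E
```

```text
-60 50.45795921906493 -58.86921197788246
-120 49.60951704412116 -133.1256420382745
```

>>> apply_moves(steps=[[0,0,-0.05,0,0,0],[0,0,-0.15,0,0,0],[0,0,-0.4,0,0,0],[0,0,-0.6,0,0,0],[-0.1,0.15,-0.7,0,0,0],[-0.2,0.35,-0.8,0,0,0],[-0.35,0.6,-0.9,0,0,0],[-0.5,0.8,-0.9,0,0,0]])

```text
clock: 25.0
position: [526.2, -0.3, 143.8]
orientation: [[0.939, 0.344, 0.001], [0.344, -0.939, -0.001], [0.0, 0.001, -1.0]]
contact_force: [-0.5, 0.5, -0.7]
width: 0.3
gripper_force: 0.0
```

>>> apply_moves(steps=[[-0.12,0.12,0,0,0,0],[-0.24,0.25,0,0,0,0],[-0.36,0.37,0,0,0,0],[-0.48,0.5,0,0,0,0],[-0.6,0.63,0,0,0,0],[-0.72,0.75,0,0,0,0],[-0.84,0.87,0,0,0,0],[-0.94,1.0,0,0,0,0]], jaw=-0.3)

```text
clock: 26.0
position: [483.2, -100.0, 143.4]
orientation: [[0.938, 0.345, -0.0], [0.345, -0.938, -0.0], [-0.0, 0.0, -1.0]]
contact_force: [-0.2, -0.6, -0.3]
width: 55.7
gripper_force: 0.0
```

Run:
```python
from h import *
b=avg("top",3);cv2.imwrite("pics/tf.png",b);ang(b,[-59,-119,-179,121,61])
s=avg("scene",2);cv2.imwrite("pics/sf.png",s)
o=np.zeros((570,790,3),np.uint8);o[:560,:420]=cv2.resize(b[205:285,295:355],None,fx=7,fy=7,interpolation=cv2.INTER_CUBIC)
o[:300,430:]=cv2.resize(s[230:280,290:350],(360,300),interpolation=cv2.INTER_CUBIC);cv2.imwrite("pics/z3.png",o)
```

```text
-59 50.47436436731621 -58.81489502263244
-119 51.13790762749691 -117.27520469954723
-179 49.34810604956813 182.0666765820485
121 49.02941795759399 120.75813994916179
61 50.03327780906591 60.42556724264635
```

View pics/z3.png

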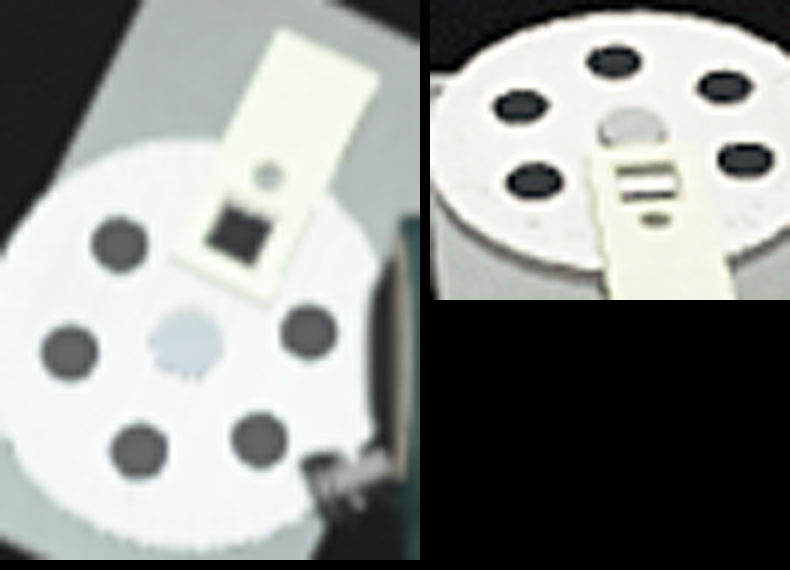

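The square fills the window at crop (238,235), and the hole at (268,176) shows grey through the notch. The remaining offset is about 1°, which is good, so I move on to the pin.

>>> apply_moves(steps=[[-0.06,0.12,0,0,0,0],[-0.12,0.24,0,0,0,0],[-0.18,0.36,0,0,0,0],[-0.24,0.48,0,0,0,0],[-0.3,0.6,0,0,0,0],[-0.36,0.72,0,0,0,0],[-0.41,0.84,0,0,0,0],[-0.46,0.96,0,0,0,0]])

```text
clock: 27.25
position: [475.6, -184.7, 143.4]
orientation: [[0.938, 0.345, 0.0], [0.345, -0.938, -0.0], [-0.0, 0.0, -1.0]]
contact_force: [-0.1, -0.3, -0.2]
width: 55.4
gripper_force: 0.0
```

>>> apply_moves(steps=[[-0.07,0.14,0,0,0,0],[-0.14,0.28,0,0,0,0],[-0.21,0.42,0.05,0,0,0],[-0.28,0.56,0.12,0,0,0],[-0.34,0.7,0.2,0,0,0],[-0.4,0.82,0.28,0,0,0],[-0.46,0.96,0.36,0,0,0],[-0.46,0.96,0.42,0,0,0]])

```text
clock: 28.25
position: [467.2, -269.9, 109.2]
orientation: [[0.939, 0.344, -0.0], [0.344, -0.939, -0.0], [-0.0, 0.0, -1.0]]
contact_force: [-0.8, 0.4, 0.1]
width: 55.6
gripper_force: 0.0
```

Run:
```python
from h import *
s=avg("scene",2);b=avg("top",2)
o=np.zeros((480,790,3),np.uint8);o[:,:400]=cv2.resize(s[230:302,175:235],(400,480),interpolation=cv2.INTER_CUBIC)
o[:,405:785]=cv2.resize(b[240:310,385:440],(380,480),interpolation=cv2.INTER_CUBIC);cv2.imwrite("pics/z4.png",o)
st=read_state();p=st["position"];print(p,st["width"]);print("tip axis in scene: TCP z-22, and at 74,58:",pix("scene",[[*p[:2],p[2]-22],[*p[:2],74],[*p[:2],58]]))
```

```text
[ 467.69  -268.199  109.729] 55.19585277090729
tip axis in scene: TCP z-22, and at 74,58: [[206.988 260.903]
 [207.703 265.665]
 [208.524 271.133]]
```

View pics/z4.png

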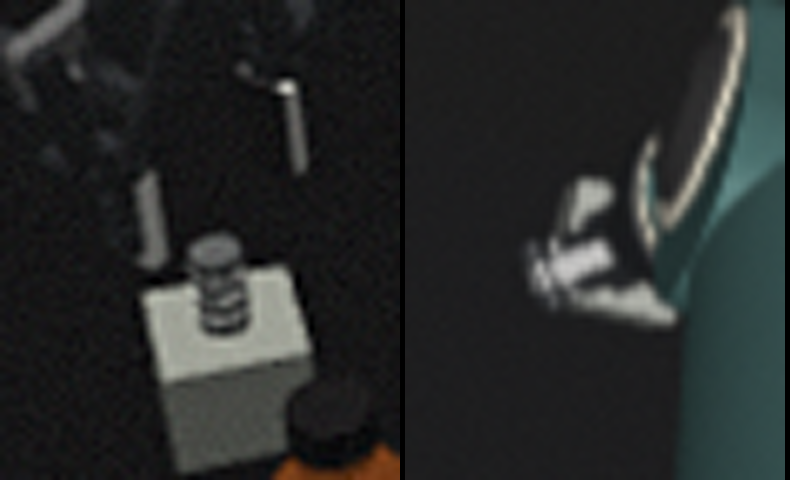

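Fingers straddle the pin head (crop left: fingertips (153,268) and (300,170), head (217,245)). I'll descend and grip.

>>> apply_moves(steps=[[-0.02,0.01,0.07,0,0,0],[-0.02,0.01,0.14,0,0,0],[-0.02,0.01,0.21,0,0,0],[-0.02,0.01,0.28,0,0,0],[-0.02,0.01,0.35,0,0,0],[-0.02,0.01,0.42,0,0,0],[-0.02,0.01,0.47,0,0,0],[-0.02,0.01,0.51,0,0,0]])

```text
clock: 29.45
position: [466.3, -270.1, 68.7]
orientation: [[0.938, 0.346, -0.0], [0.346, -0.938, 0.0], [-0.0, -0.0, -1.0]]
contact_force: [0.6, 0.4, 0.7]
width: 55.5
gripper_force: 0.0
```

>>> apply_moves(steps=[[0,0,0,0,0,0],[0,0,0,0,0,0],[0,0,0,0,0,0],[0,0,0,0,0,0],[0,0,0,0,0,0],[0,0,0,0,0,0],[0,0,0,0,0,0],[0,0,0,0,0,0]], jaw=1)

```text
clock: 30.45
position: [466.5, -270.2, 69.3]
orientation: [[0.938, 0.345, 0.0], [0.345, -0.938, -0.0], [0.0, 0.0, -1.0]]
contact_force: [-0.9, 0.1, 5.8]
width: 15.6
gripper_force: 58.5
```

>>> apply_moves(steps=[[0,0,-0.03,0,0,0],[0,0,-0.1,0,0,0],[0,0,-0.2,0,0,0],[0,0,-0.35,0,0,0],[0,0,-0.5,0,0,0],[0,0,-0.7,0,0,0],[0,0,-0.85,0,0,0],[0,0,-1.0,0,0,0]])

```text
clock: 31.45
position: [466.4, -270.1, 150.0]
orientation: [[0.938, 0.345, 0.0], [0.345, -0.938, -0.0], [0.0, 0.0, -1.0]]
contact_force: [-0.2, 0.5, -0.5]
width: 16.1
gripper_force: 58.5
```

Run:
```python
from h import *
s=avg("scene",3);cv2.imwrite("pics/sg.png",s)
st=read_state();p=st["position"];print(p,st["width"],st["contact_force"],st["gripper_force"])
q=pix("scene",[[*p[:2],p[2]-z] for z in(3,22,-11+22+0,57)]);print(q)
u,v=q[1].astype(int)
cv2.imwrite("pics/z5.png",cv2.resize(s[v-35:v+45,u-35:u+35],(525,600),interpolation=cv2.INTER_CUBIC));print(u-35,v-35)
```

```text
[ 466.68  -270.325  149.744] 16.219838006293692 [ 0.629  0.224 -0.531] 58.49729597568512
[[202.709 239.756]
 [203.767 246.731]
 [203.157 242.709]
 [205.664 259.234]]
168 211
```

View pics/z5.png

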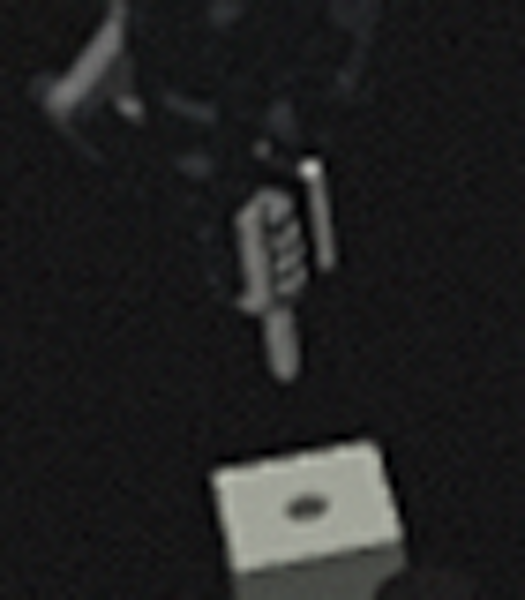

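The pin hangs upright in the grip, its tip at crop (287,380). The stand below is empty, its hole at (307,507). I carry the pin over the arm.

>>> apply_moves(steps=[[0.08,-0.07,0,0,0,0],[0.2,-0.16,0,0,0,0],[0.31,-0.26,0,0,0,0],[0.43,-0.36,0,0,0,0],[0.54,-0.45,0,0,0,0],[0.66,-0.55,0,0,0,0],[0.77,-0.65,0,0,0,0],[0.89,-0.74,0,0,0,0]])

```text
clock: 32.6
position: [513.0, -189.2, 149.0]
orientation: [[0.938, 0.346, -0.0], [0.346, -0.938, -0.0], [-0.0, -0.0, -1.0]]
contact_force: [0.2, -0.3, -0.8]
width: 16.3
gripper_force: 58.5
```

>>> apply_moves(steps=[[0.11,-0.09,0,0,0,0],[0.22,-0.18,0,0,0,0],[0.33,-0.28,0,0,0,0],[0.44,-0.37,0,0,0,0],[0.55,-0.46,0,0,0,0],[0.66,-0.55,0,0,0,0],[0.77,-0.65,0,0,0,0],[0.89,-0.74,0,0,0,0]])

```text
clock: 33.6
position: [559.4, -109.1, 149.0]
orientation: [[0.938, 0.345, -0.0], [0.345, -0.938, -0.0], [-0.0, -0.0, -1.0]]
contact_force: [-0.1, 0.2, -1.7]
width: 16.2
gripper_force: 58.5
```

>>> apply_moves(steps=[[0.13,-0.1,0,0,0,0],[0.26,-0.21,0,0,0,0],[0.39,-0.32,0,0,0,0],[0.52,-0.43,0.05,0,0,0],[0.65,-0.54,0.12,0,0,0],[0.78,-0.65,0.18,0,0,0],[0.88,-0.74,0.22,0,0,0],[0.88,-0.74,0.22,0,0,0]])

```text
clock: 34.6
position: [604.8, -28.7, 130.9]
orientation: [[0.938, 0.347, -0.001], [0.347, -0.938, 0.0], [-0.0, -0.001, -1.0]]
contact_force: [0.0, 0.4, -0.5]
width: 16.3
gripper_force: 58.5
```

Run:
```python
from h import *
s=avg("scene",3);cv2.imwrite("pics/sh.png",s)
P=np.mean([read_state()["position"] for _ in range(1)],0);print(P)
print("pred tip",pix("scene",[*P[:2],P[2]-57]),"pred hole",pix("scene",[605,-30.3,64]),"win",pix("scene",[581.9,-19.2,64]))
cv2.imwrite("pics/z6.png",cv2.resize(s[225:305,285:365],(600,600),interpolation=cv2.INTER_CUBIC))
```

```text
[604.549 -30.558 131.421]
pred tip [[327.104 261.288]] pred hole [[327.23 264.88]] win [[325.579 258.316]]
```

View pics/z6.png

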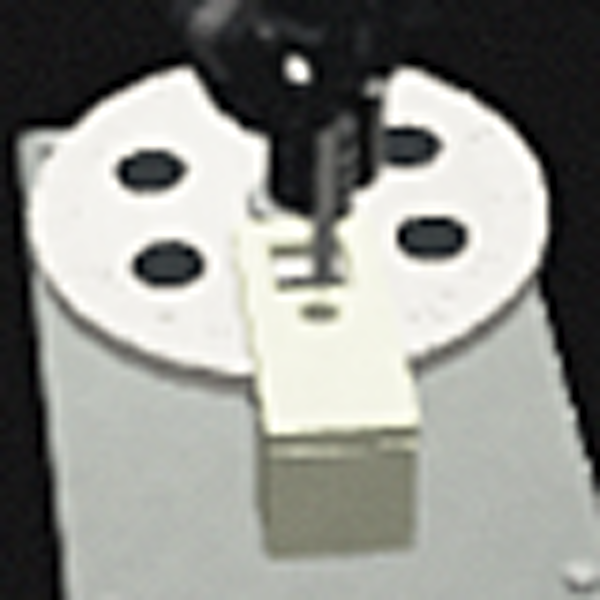

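Tip is at crop (323,280) and hole at (319,311), so a small +y correction of 1.5 mm, then lower gently.

>>> apply_moves(steps=[[0,0.019,0.03,0,0,0],[0,0.019,0.06,0,0,0],[0,0.019,0.09,0,0,0],[0,0.019,0.11,0,0,0],[0,0.019,0.135,0,0,0],[0,0.019,0.16,0,0,0],[0,0.019,0.18,0,0,0],[0,0.019,0.2,0,0,0]])

```text
clock: 35.75
position: [605.2, -31.3, 115.3]
orientation: [[0.938, 0.346, 0.0], [0.346, -0.938, -0.0], [-0.0, 0.0, -1.0]]
contact_force: [-0.1, -0.6, -1.5]
width: 16.2
gripper_force: 58.5
```

>>> apply_moves(steps=[[0,0,0.02,0,0,0],[0,0,0.04,0,0,0],[0,0,0.06,0,0,0],[0,0,0.08,0,0,0],[0,0,0.1,0,0,0],[0,0,0.1,0,0,0],[0,0,0.1,0,0,0],[0,0,0.1,0,0,0]])

```text
clock: 36.75
position: [605.2, -31.3, 107.4]
orientation: [[0.938, 0.345, 0.0], [0.345, -0.938, -0.0], [-0.0, 0.0, -1.0]]
contact_force: [-0.3, -0.5, -1.2]
width: 16.2
gripper_force: 58.5
```

>>> apply_moves(steps=[[0,0,0.015,0,0,0],[0,0,0.03,0,0,0],[0,0,0.045,0,0,0],[0,0,0.06,0,0,0],[0,0,0.07,0,0,0],[0,0,0.08,0,0,0],[0,0,0.08,0,0,0],[0,0,0.08,0,0,0]])

```text
clock: 37.75
position: [605.2, -31.3, 101.0]
orientation: [[0.938, 0.345, -0.0], [0.345, -0.938, -0.0], [-0.0, -0.0, -1.0]]
contact_force: [-0.0, 0.7, -0.9]
width: 15.8
gripper_force: 58.5
```

>>> apply_moves(steps=[[0,0,0.015,0,0,0],[0,0,0.03,0,0,0],[0,0,0.045,0,0,0],[0,0,0.06,0,0,0],[0,0,0.075,0,0,0],[0,0,0.09,0,0,0],[0,0,0.1,0,0,0],[0,0,0.1,0,0,0]])

```text
clock: 38.75
position: [605.3, -31.2, 92.9]
orientation: [[0.938, 0.345, 0.0], [0.345, -0.938, 0.0], [0.0, -0.0, -1.0]]
contact_force: [0.6, 1.1, 0.3]
width: 15.7
gripper_force: 58.5
```

>>> apply_moves(steps=[[0,0,0.005,0,0,0],[0,0,0.01,0,0,0],[0,0,0.014,0,0,0],[0,0,0.018,0,0,0],[0,0,0.018,0,0,0],[0,0,0.018,0,0,0],[0,0,0.018,0,0,0],[0,0,0.018,0,0,0]])

```text
clock: 39.75
position: [605.3, -31.3, 91.6]
orientation: [[0.938, 0.345, 0.0], [0.345, -0.938, 0.0], [0.0, 0.0, -1.0]]
contact_force: [0.8, 1.5, 0.3]
width: 16.2
gripper_force: 58.5
```

>>> apply_moves(steps=[[0,0,0.004,0,0,0],[0,0,0.008,0,0,0],[0,0,0.012,0,0,0],[0,0,0.015,0,0,0],[0,0,0.015,0,0,0],[0,0,0.015,0,0,0],[0,0,0.015,0,0,0],[0,0,0.015,0,0,0]])

```text
clock: 40.75
position: [605.3, -31.3, 91.3]
orientation: [[0.938, 0.346, 0.0], [0.346, -0.938, -0.0], [0.0, 0.0, -1.0]]
contact_force: [-2.6, 1.9, 8.0]
width: 16.3
gripper_force: 58.9
```

Seated: the contact force rose to 8 N at the expected height. I release the pin and withdraw.

>>> apply_moves(steps=[[0,0,-0.008,0,0,0],[0,0,-0.008,0,0,0],[0,0,-0.008,0,0,0],[0,0,-0.008,0,0,0],[0,0,-0.008,0,0,0],[0,0,-0.008,0,0,0],[0,0,-0.008,0,0,0],[0,0,-0.008,0,0,0]], jaw=-0.3)

```text
clock: 41.75
position: [605.2, -31.3, 91.0]
orientation: [[0.938, 0.346, -0.0], [0.346, -0.938, -0.0], [-0.0, 0.0, -1.0]]
contact_force: [-0.3, 0.1, 0.4]
width: 55.4
gripper_force: 0.0
```

>>> apply_moves(steps=[[0,0,-0.05,0,0,0],[0,0,-0.15,0,0,0],[0,0,-0.3,0,0,0],[0,0,-0.45,0,0,0],[0,0,-0.6,0,0,0],[0,0,-0.75,0,0,0],[0,0,-0.9,0,0,0],[0,0,-1.0,0,0,0]])

```text
clock: 42.75
position: [605.4, -31.3, 172.0]
orientation: [[0.938, 0.345, 0.001], [0.345, -0.938, -0.0], [0.001, 0.0, -1.0]]
contact_force: [0.7, 0.2, 0.2]
width: 55.3
gripper_force: 0.0
```

>>> apply_moves(steps=[[-0.1,0.1,-0.05,0,0,0],[-0.2,0.22,-0.1,0,0,0],[-0.3,0.35,-0.15,0,0,0],[-0.4,0.5,-0.2,0,0,0],[-0.5,0.65,-0.2,0,0,0],[-0.6,0.8,-0.2,0,0,0],[-0.7,0.9,-0.2,0,0,0],[-0.7,1.0,-0.2,0,0,0]])

```text
clock: 43.75
position: [579.8, -126.6, 186.9]
orientation: [[0.939, 0.345, -0.001], [0.345, -0.939, -0.0], [-0.001, -0.0, -1.0]]
contact_force: [0.1, -0.7, 0.2]
width: 55.3
gripper_force: 0.0
```

Run:
```python
from h import *
s=avg("scene",2);b=avg("top",2)
o=np.zeros((560,790,3),np.uint8);o[:420,:360]=cv2.resize(s[225:295,290:350],(360,420),interpolation=cv2.INTER_CUBIC)
o[:,370:]=cv2.resize(b[205:285,295:355],(420,560),interpolation=cv2.INTER_CUBIC);cv2.imwrite("pics/z7.png",o)
ang(b,[-59,-119,-179,121,61]);print(pix("scene",[[605,-31,96],[605,-31,112]]))
```

```text
-59 50.47912360241697 -58.818190767603184
-119 50.179823080486095 -117.70745321444898
-179 49.26311784743822 182.08851413100862
121 49.03637363754419 120.75280205334178
61 50.032743326923196 60.40965468358351
[[327.213 254.025]
 [327.33  248.417]]
```

View pics/z7.png

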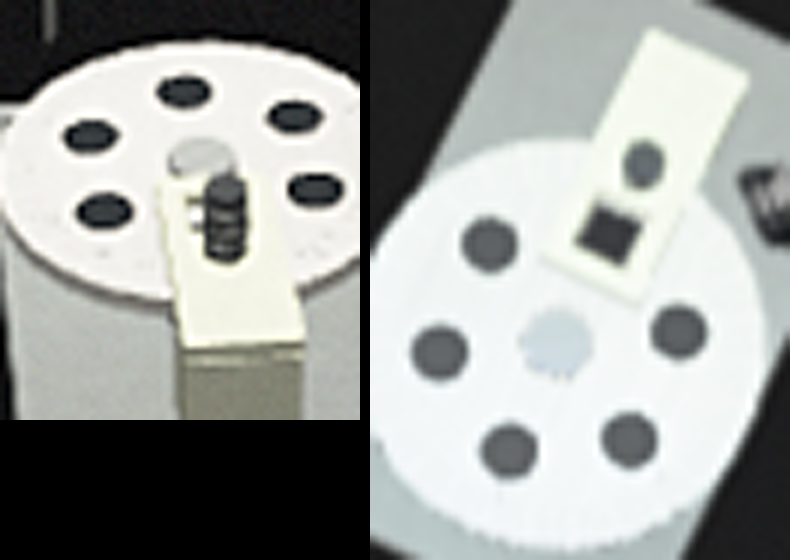

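The pin head sits on the arm (left crop, top at (228,185), as predicted for seated). The square fills the window at (610,235).

```bash
python3 -c "
from bench import *
print(hand_in())"
```

```text
the job is handed in; nothing more can be done
None
```

The job is handed in at about 44 s. The square aperture shows in the window about 1° off centre by my camera estimate, and the pin is seated through the arm into the notch and released. Readings during the drag peaked at 14 N, and nothing else was touched as far as I could tell.

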